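# Unlock a block shaker's lid and fit the tube block

## Task

Get the block shaker ready with its 24-tube block: draw the locking pin sideways out of the staple in front of the lid while the lid stays down, then lift the lid off and lay both the pin and the lid in the steel tray, the lid set down gently, right way up and flat on the tray floor with nothing under it. Then lower the tube block gently over the two locating pins of the stage, without dropping it, until it sits flush, and leave it there. Leave everything else on the bench and the spanner in the tray where they are.

Things in the scene. Friction and masses are not known exactly. Their poses are not given: they have to be found in the camera images.
- shaker: block shaker, fixed: white and grey housing 240 mm deep (x), 220 mm wide (y), flat top 105 mm above the bench; origin at the centre of its underside, x points from its front panel to its back, z up. It stands in the middle of the work area, turned by up to 15 degrees
- stage (a point): centre of the stage's flat top (110 mm in x, 150 mm in y, 117 mm above the bench), under the lid at first; axes as the shaker's. Two round locating pins of 12 mm diameter, 18 mm tall, the last 6 mm tapered to 5 mm, stand near its back edge at x = +36 mm, y = +58 and -58 mm from here. The seated block's origin is here, its x axis along the shaker's: it fits one way round only
- staple (a point): middle of the staple's eye, on the axis of the inserted pin, 138 mm above the bench, 38 mm in front of the lid's front wall; axes as the shaker's. The staple is a fixed U of 5 mm round bar, top 150 mm above the bench, eye 12 mm wide in x; it stands up through the slot in the lid's tab, and the pin goes through it along the shaker's y, on top of the tab
- lid: grey lift-off lid, an upside-down box 124 (x) by 164 mm (y), 55 mm high, 0.4 kg, walls 3 mm; origin at the centre of its open rim, z up. It stands on the housing top round the stage (4 mm play), axes as the shaker's. From its front (-x) wall sticks a level tab 60 mm long and wide, 4 mm thick, its top 29 mm above the rim; the staple stands through the tab's 28 x 14 mm slot
- lid_handle (a point): centre of the lid's handle bar, 88 mm above the rim: a bar of 10 x 10 mm section, 70 mm clear between its two posts, along the lid's y, 28 mm of free height below it; axes as the lid's
- pin: locking pin, 126 mm long, 50 g: steel shank of 8 mm diameter, 86 mm long, along +x from the origin (the shoulder, on the axis), and a black handle 18 x 18 mm, 40 mm long, towards -x. It starts level in the staple, tip towards the shaker's +y, handle on the shaker's right (-y), tip 38 to 49 mm past the staple; it slides out freely towards the shaker's -y
- pin_handle (a point): middle of the pin's handle, on the axis, 20 mm from the shoulder; axes as the pin's. At the start the lid's wall is 29 mm behind the handle, the housing top 24 mm below it, and the lid's top 22 mm higher than the pin's axis
- pin_mid (a point): middle of the pin's whole length, on the axis; axes as the pin's
- tray: steel tray, fixed: 316 (x) by 206 mm (y) outside, 25 mm high, walls and floor 3 mm; origin at the centre of its underside. It lies left or right of the shaker, long side pointing away from the robot (within 9 degrees). A spanner lies in the strip at its near (-x) end; there is room for the pin across the tray next to the spanner, and for the lid beyond, long side across the tray
- tray_in (a point): centre of the tray's inner floor, 3 mm above the bench (inner floor 310 x 200 mm); axes as the tray's
- mat: thin black rubber mat, fixed, 300 mm (x) by 220 mm (y), 3 mm thick, on the other side of the shaker from the tray; origin at the centre of its underside. The tube block, the reagent bottle and the tube rack stand on it
- tube_block: aluminium tube block, 0.5 to 0.8 kg: flange 100 (x) by 140 mm (y), 10 mm thick, with a raised 24-well body 66 x 86 mm up to 26 mm height and a handle over it; origin at the centre of its underside. Two through holes of 14 mm, near one long edge at x = +36 mm, y = +58 and -58 mm, take the stage's pins. It starts flat on the mat, its x axis within 95 degrees of the shaker's
- block_handle (a point): centre of the tube block's handle bar, 57 mm above its underside: a bar of 10 x 10 mm section, 72 mm clear between its posts, along the block's y, 26 mm of free height below it; axes as the block's
- reagent_bottle: amber reagent bottle, 60 mm diameter, 150 mm tall, stands on the rubber mat, origin at the centre of its underside; to be left alone
- tube_rack: white rack of capped sample tubes, 60 x 90 mm, 78 mm tall, stands on the rubber mat, origin at the centre of its underside; to be left alone
- media_bottle: clear glass media bottle, 84 mm diameter, 190 mm tall, close behind the shaker, origin at the centre of its underside; to be left alone
- tip_box: pipette tip box, 87 x 127 mm, 72 mm tall, close behind the shaker, origin at the centre of its underside; to be left alone
- microplates: stack of three microplates, 128 x 86 mm, 48 mm tall, at the right end of the work area, origin at the centre of its underside; to be left alone
- beaker: glass beaker, 80 mm diameter, 95 mm tall, at the left end of the work area, origin at the centre of its underside; to be left alone
- pipette: pipette lying in front of the shaker, 220 mm long, 30 mm high, along its x axis, origin near mid-length on the bench; to be left alone
- spanner: steel spanner, 150 mm long, lying across the tray in the end strip towards the tray's -x end, along its own x axis, jaw about 30 mm wide, origin near mid-length on the tray floor; to be left alone

How it is judged:
On the way, in this order (a step that is already met when the one before it is completed fails the run):
1. the locking pin is drawn out of the staple with the lid still down on the shaker (distance between pin_mid and staple above 0.085 m and distance of lid from where it was at the start of the episode below 0.012 m), for 0.1 s.
2. the pin and the lid lie in the tray, the lid right way up and flat on the tray floor (x of pin_handle in the frame of tray_in between -0.155 and 0.155 m and y of pin_handle in the frame of tray_in between -0.1 and 0.1 m and x of pin_mid in the frame of tray_in between -0.155 and 0.155 m and y of pin_mid in the frame of tray_in between -0.1 and 0.1 m and z of each of pin_handle, pin_mid in the frame of tray_in below 0.024 m and z of lid in the frame of tray_in below 0.004 m and angle between lid's own z axis and vertical below 0.04 rad and x of lid in the frame of tray_in between -0.1 and 0.1 m and y of lid in the frame of tray_in between -0.05 and 0.05 m), for 0.2 s.
At the end, for the whole second after the job is handed in: Tube block flush on the stage (gap under 2.5 mm, centred to 3 mm, turned under 0.03 rad, level to 0.02 rad); pin in the tray, its axis under 24 mm above the floor; lid upright in the tray, rim within 4 mm of the floor, tilt under 0.04 rad; all at rest; other things within 20 mm (all of step 2 and z of tube_block in the frame of stage below 0.0025 m and horizontal distance between tube_block and stage below 0.003 m and angle between the x axis of tube_block and the x axis of shaker, either way round below 0.03 rad and angle between tube_block's own z axis and vertical below 0.02 rad and linear speed of each of lid, pin, tube_block below 0.02 m/s); the robot touches nothing.
It fails at once if a bystander is shifted by more than 20 mm or tipped over (distance of any of reagent_bottle, tube_rack, media_bottle, tip_box, microplates, beaker, pipette, spanner from where it was at the start of the episode above 0.02 m or angle between any of reagent_bottle, tube_rack, media_bottle, tip_box, microplates, beaker, pipette, spanner's own z axis and vertical above 0.3 rad).
It fails at once if the tube block is dropped or slammed onto the stage (faster than 0.35 m/s within its last 18 mm) (horizontal distance between tube_block and stage below 0.02 m and z of tube_block in the frame of stage below 0.018 m and linear speed of tube_block above 0.35 m/s).
It fails at once if the lid is dropped or slammed into the tray (faster than 0.5 m/s within 25 mm of its floor) (x of lid in the frame of tray_in between -0.15 and 0.15 m and y of lid in the frame of tray_in between -0.1 and 0.1 m and z of lid in the frame of tray_in below 0.025 m and linear speed of lid above 0.5 m/s).
It also fails if it takes over 72 s, if anything falls off the work surface, if the arm or the gripper's body presses on something with over 40 N, if the wrist force passes 120 N, or if a joint passes its speed limit or range.

## Robot

A 6-joint arm with a two-finger parallel gripper is mounted at the origin on the work surface. World frame = base frame: x ahead of the robot, y to its left, z up, the work surface at z = 0. Lengths are in m, angles in rad, forces in N, time in s.
With the tool pointing down it reaches from about 0.225 to 0.875 m from the base axis. Payload 3.4 kg.
Tool frame: the origin (TCP) lies on the centre line of the jaws, within the pads' length; the fingertips stand 17 mm ahead of it and the grasp point (between the pads) lies 2 mm behind it; z points along the fingers, y is the line along which they close (so a half turn about z gives the same grasp; the last joint's range is limited). The gripper opens to 85 mm and grips with 20 to 120 N. Pads are 22 mm wide; open, the fingers measure 114 mm over their backs; the gripper's body (76 mm by 85 mm) begins 54 mm behind the grasp point. The pads swing forward as they close: fully open they stand 13 mm farther back than shut.
Start: joints at [1.154, 0.276, 1.505, -0, 1.361, -0.121], TCP at [0.168, 0.55, 0.248] pointing down, gripper open.
Joint ranges: [-2.89, 2.89], [-0.75, 2.08], [0.22, 2.7], [-1.18, 4.32], [0.11, 2.71], [-2.7, 2.7]. Speed limits (rad/s): [2.57, 2.57, 3.14, 3.14, 3.14, 3.14].

## Interface

Orientations are given as a unit quaternion [w, x, y, z].
In Python, from rig import manip gives the robot as it stands.
- The arm moves only by the tool move_arm, never from a script. Its argument "steps" is one flat list of numbers, 7 for each row, row after row: the turn, a rotation vector about the world's x, y, z normalised to -1 to 1, where 1 is 360 degrees, then the shift along the world's x, y, z normalised to -1 to 1, where 1 is 1 m, then the opening, from -1 (shut) to 1 (fully open). A call has exactly 10 rows; each row is the pose to reach, as a shift and turn from the pose commanded when the call began, turning the shorter way round; what a row does not reach only later rows make up. A row lasts 1/10 s, in which the tool goes at most 50 mm and 8.59 degrees, less where a joint would pass 70% of its speed; a pose out of reach is approached as far as the arm can. A call with a number of a shift or a turn outside -1 to 1 is refused whole. A call with a gripper value outside its range is refused whole. The fingers move at their own pace and stop on an object; "squeeze" is the grip in N (left out, the last holds). Time passes only in rows, so rows that repeat a pose let the fingers close, or fill a call up. It gives the time, the measured TCP pose, the force, the opening and the grip force at its end, in the units of the state.
- manip.get_state(): the state, without advancing time (a new reading comes with each control period).
- manip.get_image(name): name is "scene" or "side" or "wrist"; returns a dict with "pixels" (420x560x3 uint8, blue, green, red), "fx", "fy", "cx", "cy" (pixels), "R" (3x3) and "t" (3): a world point X has camera coordinates R X + t. Camera axes: x right, y down, z forward; pixel columns grow to the right and rows downward; lengths in m; the calibration is good to about 2 mm. A picture is of the moment at which its call begins. There is no depth.
- manip.sign_off(): hands the job in; it is judged then, once.
The state is a dict: "clock": time; "qpos": joint angles; "qd": joint speeds; "effort": joint torques, N m; "position": TCP position; "ee_rot": TCP orientation; "contact_force": force on the tool from outside, world axes, zero at the start; "moment": the same for the moment, N m; "width": finger opening in m; "gripper_force": force on a finger pad.
Only numpy, scipy, OpenCV 4.12 (cv2) and the standard library are available. Lean on these libraries where they do the work, as an engineer would, in place of code of your own. Each camera call takes 0.05 s, during which the arm holds its last target. There are 200 camera calls.

## Working session

There is one attempt and no reset: what is moved stays moved. The work goes in short steps, Python scripts to look and compute and a tool call to move; the robot and the scene stay as the last step left them, time stands still between calls to the robot, and variables do not carry over. Pictures are saved under pics/ and viewed, at most 10 in all, crops included, and the job is handed in when it is done.

Besides the shell and the picture viewer there is one more tool, called after "Call:" as name(argument=value, ...) on one line, values as JSON. move_arm: Moves the arm, as the interface text tells. Scaled input: -1 to 1 covers 1 m each way for a shift and 360 degrees each way for a turn. Its arguments: {"type":"object","properties":{"steps":{"type":"array"},"squeeze":{"type":"number"}},"required":["steps"]}

```bash
mkdir -p pics; ls
python3 - <<'E'
from rig import manip
import cv2,numpy as np,pickle
s=manip.get_state();print(s)
ims={n:manip.get_image(n) for n in("scene","side","wrist")}
pickle.dump(ims,open('ims0.pkl','wb'))
for n,i in ims.items():
    cv2.imwrite(f'pics/{n}0.png',i['pixels']);print(n,i['fx'],i['cx'],i['cy'],(-i['R'].T@i['t']).round(3),i['R'].round(3).tolist())
E
```

```text
pics
{'clock': 0.0, 'qpos': array([ 1.15398755e+00,  2.76613500e-01,  1.50612964e+00, -6.76080963e-06,
        1.36067348e+00, -1.21035817e-01]), 'qd': array([-9.03953230e-06, -1.21840583e-03, -5.63516870e-05, -5.58364904e-04,
       -2.06421575e-03,  3.31610271e-05]), 'effort': array([ 1.07896933e-03, -4.16768074e+01, -2.45803857e+01,  7.94049515e-05,
        1.07256728e-02, -7.60326628e-06]), 'position': array([0.16742984, 0.54957674, 0.24743051]), 'ee_rot': array([-2.39121156e-04,  1.47347250e-01,  9.89084403e-01, -8.80084748e-04]), 'contact_force': array([ 0.16785977,  0.90858617, -0.78447991]), 'moment': array([-0.02356533, -0.00862224, -0.02554605]), 'gripper_force': 0.0, 'width': 0.08574711535911236}
scene 426.22632544193243 279.64756276657295 212.62728798413224 [ 1.261 -0.005  1.193] [[-0.037, 0.999, 0.008], [0.822, 0.035, -0.569], [-0.569, -0.014, -0.822]]
side 459.72007443038535 275.2836762767671 217.27509708192898 [ 0.521 -0.916  1.184] [[0.999, -0.043, -0.0], [-0.032, -0.747, -0.664], [0.028, 0.663, -0.748]]
wrist 355.26611398248525 274.82288077978717 207.99606633239904 [0.101 0.571 0.372] [[0.293, 0.956, -0.002], [0.919, -0.281, 0.276], [0.263, -0.082, -0.961]]
```

View pics/scene0.png

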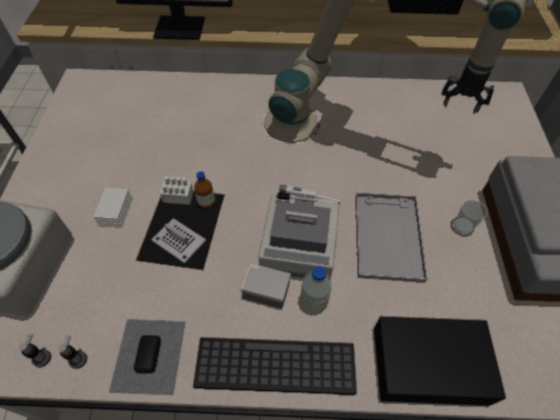

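View pics/side0.png

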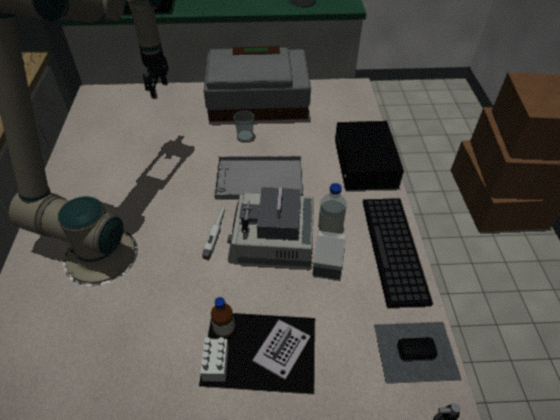

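Scene: shaker about (300,228) px, tray on the robot's left (390,236), mat with block (178,240) on its right; bottle (204,190) and rack (177,190) stand near the block. Side: pin handle near (245,225), block (282,350). I'll zoom both.

Run:
```python
import cv2,numpy as np,pickle
ims=pickle.load(open('ims0.pkl','rb'))
a=ims['scene']['pixels'][165:285,140:340];b=ims['side']['pixels'][175:385,195:355]
def z(c,k):return cv2.resize(c,None,fx=k,fy=k,interpolation=cv2.INTER_CUBIC)
A=z(a,2.4)  # 480x288
B=z(b,2.4) 
c=ims['scene']['pixels'][180:290,345:435]; C=z(c,2.4)
M=np.zeros((600,800,3),np.uint8);
A=z(a,2.0*1.25);M[:300,:500]=A;C=z(c,2.5);M[305:305+C.shape[0],:C.shape[1]]=C
B=z(b[:, :120],2.5);M[:B.shape[0],500:500+B.shape[1]]=B
d=b[120:,:110];D=z(d,2.5);M[305:305+D.shape[0],225:225+D.shape[1]]=D
M=np.clip(M*1.6,0,255).astype(np.uint8)
cv2.imwrite('pics/m1.png',M)
```

```text
(no output)
```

View pics/m1.png

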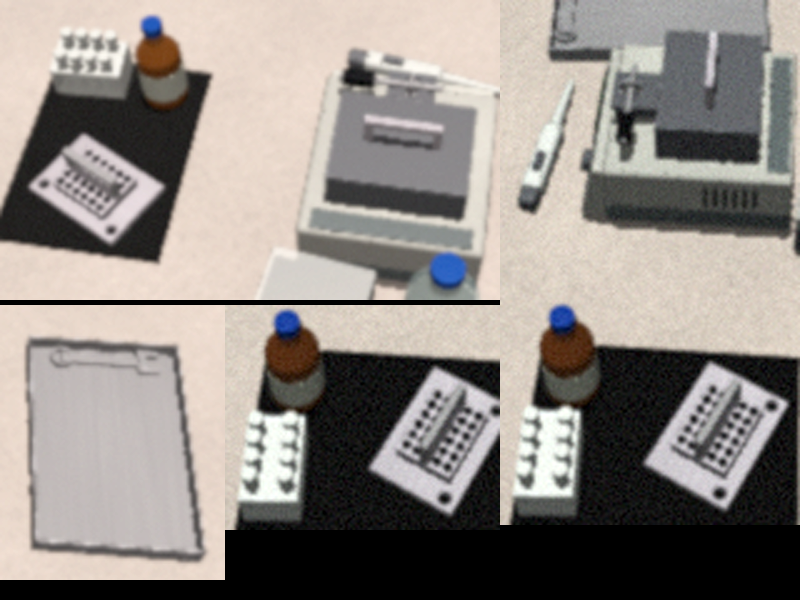

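Zoomed: the tray corners, lid handle bar, pin handle (black; scene ~(283,195), side ~(245,225)) and the block's flange corners and holes can be read in both views. Next I compute positions.

```bash
cat > h.py <<'E'
import numpy as np,cv2,pickle
from scipy.spatial.transform import Rotation as Ro
def ray(im,p):
    d=im['R'].T@np.array([(p[0]-im['cx'])/im['fx'],(p[1]-im['cy'])/im['fy'],1]);return -im['R'].T@im['t'],d/np.linalg.norm(d)
def plane(im,p,z):
    c,d=ray(im,p);return c+d*(z-c[2])/d[2]
def tri(*ips):
    A=np.zeros((3,3));b=np.zeros(3)
    for im,p in ips:
        c,d=ray(im,p);P=np.eye(3)-np.outer(d,d);A+=P;b+=P@c
    return np.linalg.solve(A,b)
def proj(im,X):
    x=im['R']@np.asarray(X,float)+im['t'];return np.array([im['fx']*x[0]/x[2]+im['cx'],im['fy']*x[1]/x[2]+im['cy']])
E
python3 - <<'E'
from h import *
I=pickle.load(open('ims0.pkl','rb'));S,D=I['scene'],I['side']
sc=lambda x,y:(x/2.5+140,y/2.5+165); sd=lambda x,y:((x-500)/2.5+195,y/2.5+175); tr=lambda x,y:(x/2.5+345,(y-305)/2.5+180)
np.set_printoptions(precision=4,suppress=True)
T=np.array([plane(S,tr(*p),.025) for p in((28,340),(176,347),(203,557),(32,548))]);print('tray',T,T.mean(0))
print('lens',[np.linalg.norm(T[i]-T[i-1]) for i in range(4)])
h=[tri((S,sc(365,118)),(D,sd(710,85))),tri((S,sc(441,128)),(D,sd(712,35)))];print('lidhandle',h,np.mean(h,0));d=h[1]-h[0];print(np.degrees(np.arctan2(-d[0],d[1])))
B=np.array([tri((S,sc(*a)),(D,sd(*b))) for a,b in[((84,133),(643,462)),((165,185),(712,362)),((110,242),(788,400)),((28,186),(718,510)),((42,184),(719,493)),((110,230),(770,405))]]);print('block',B,B[:4].mean(0))
print('pinh',tri((S,sc(358,74)),(D,sd(625,125))))
print('blockhandle',[tri((S,sc(66,150)),(D,sd(698,455))),tri((S,sc(122,190)),(D,sd(738,385)))])
print('bottle cap',tri((S,sc(152,25)),(D,sd(562,315))),'rack',plane(S,sc(90,60),.07))
E
```

```text
tray [[0.3642 0.2353 0.025 ]
 [0.3676 0.4378 0.025 ]
 [0.6839 0.4247 0.025 ]
 [0.6803 0.2195 0.025 ]] [0.524  0.3293 0.025 ]
lens [np.float64(0.3165307094996719), np.float64(0.20253004060021235), np.float64(0.3166139103488048), np.float64(0.20520393347386623)]
lidhandle [array([ 0.5698, -0.005 ,  0.1942]), array([0.5767, 0.0819, 0.1897])] [0.5733 0.0385 0.192 ]
-4.506514345947843
block [[ 0.4805 -0.3797  0.0075]
 [ 0.5589 -0.2618  0.0079]
 [ 0.6431 -0.3167  0.011 ]
 [ 0.5607 -0.4367  0.0043]
 [ 0.5611 -0.4188  0.0084]
 [ 0.6235 -0.3203  0.0068]] [ 0.5608 -0.3488  0.0077]
pinh [ 0.4674 -0.0158  0.1407]
blockhandle [array([ 0.5361, -0.3885,  0.0449]), array([ 0.5854, -0.3081,  0.0375])]
bottle cap [ 0.4031 -0.279   0.1456] rack [ 0.4036 -0.372   0.07  ]
```

Call:
move_arm(steps=[0, 0, -0.216, 0.3, -0.566, 0.05, -0.2, 0, 0, -0.216, 0.3, -0.566, 0.05, -0.2, 0, 0, -0.216, 0.3, -0.566, 0.05, -0.2, 0, 0, -0.216, 0.3, -0.566, 0.05, -0.2, 0, 0, -0.216, 0.3, -0.566, 0.05, -0.2, 0, 0, -0.216, 0.3, -0.566, 0.05, -0.2, 0, 0, -0.216, 0.3, -0.566, 0.05, -0.2, 0, 0, -0.216, 0.3, -0.566, 0.05, -0.2, 0, 0, -0.216, 0.3, -0.566, 0.05, -0.2, 0, 0, -0.216, 0.3, -0.566, 0.05, -0.2], squeeze=50)

```text
clock: 1.15
position: [0.4014, 0.1077, 0.2874]
ee_rot: [0.0, 0.736, 0.676, 0.0]
contact_force: [1.6, 0.1, 0.8]
width: 0.0341
gripper_force: 0.0
```

Call:
move_arm(steps=[0, 0, 0, 0.066, -0.122, 0.01, -0.2, 0, 0, 0, 0.066, -0.122, 0.01, -0.2, 0, 0, 0, 0.066, -0.122, 0.01, -0.2, 0, 0, 0, 0.066, -0.122, 0.01, -0.2, 0, 0, 0, 0.066, -0.122, 0.01, -0.2, 0, 0, 0, 0.066, -0.122, 0.01, -0.2, 0, 0, 0, 0.066, -0.122, 0.01, -0.2, 0, 0, 0, 0.066, -0.122, 0.01, -0.2, 0, 0, 0, 0.066, -0.122, 0.01, -0.2, 0, 0, 0, 0.066, -0.122, 0.01, -0.2])

```text
clock: 2.15
position: [0.4669, -0.0118, 0.2974]
ee_rot: [0.0, 0.735, 0.678, 0.0]
contact_force: [0.9, -0.7, -0.2]
width: 0.0338
gripper_force: 0.0
```

Run:
```python
from rig import manip
import cv2,pickle
i=manip.get_image('wrist');s=manip.get_state();print(s['position'],s['ee_rot'])
pickle.dump((i,s),open('w1.pkl','wb'));print(-i['R'].T@i['t'])
cv2.imwrite('pics/w1.png',cv2.convertScaleAbs(cv2.resize(i['pixels'],(800,600),interpolation=cv2.INTER_CUBIC),alpha=1.3))
```

```text
[ 0.4669491  -0.01199292  0.2973438 ] [1.26608652e-04 7.35290052e-01 6.77752549e-01 7.66032516e-05]
[0.47278317 0.05838639 0.42195443]
```

View pics/w1.png

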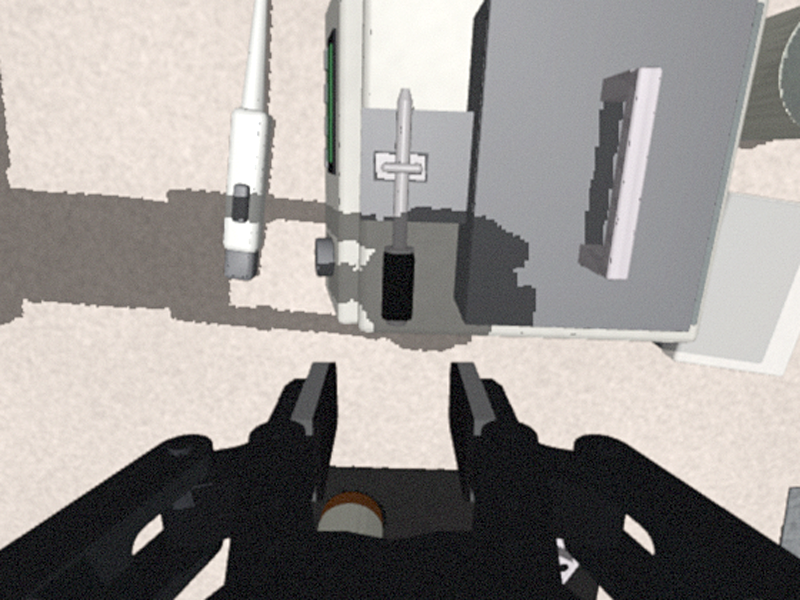

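Wrist view: pin handle spans (398,250)–(397,320) of the 800-wide picture, tip (405,90), staple (402,167), lid bar top face from (650,68) to (618,277), and both pads either side of x≈393.

Run:
```python
from h import *
i,s=pickle.load(open('w1.pkl','rb'));np.set_printoptions(precision=4,suppress=True)
f=lambda x,y:(x*.7,y*.7)
a,b=plane(i,f(398,252),.147),plane(i,f(397,319),.147);print('handle',a,b,(a+b)/2,np.linalg.norm(a-b))
t=plane(i,f(405,90),.138);print('tip',t,'staple',plane(i,f(402,167),.15)); d=t[:2]-((a+b)/2)[:2];print('pin yaw',np.degrees(np.arctan2(-d[0],d[1])),np.linalg.norm(d))
p,q=plane(i,f(650,68),.198),plane(i,f(618,277),.198);print('bar',p,q,(p+q)/2,np.linalg.norm(p-q));d=p-q;print(np.degrees(np.arctan2(-d[0],d[1])))
I=pickle.load(open('ims0.pkl','rb'))
print('bar tri',tri((i,f(650,68)),(I['scene'],(441/2.5+140,126/2.5+165))),tri((i,f(618,277)),(I['scene'],(365/2.5+140,116/2.5+165))))
print('pinh tri',tri((i,f(398,284)),(I['scene'],(358/2.5+140,72/2.5+165))))
sp=lambda x,y:plane(I['scene'],(x/2.5+345,(y-305)/2.5+180),.005);print('spanner',sp(52,358),sp(160,368),sp(105,365))
# hole/tcp: project TCP
print(Ro.from_quat(np.roll(s['ee_rot'],-1)).as_matrix())
```

```text
handle [0.4713 0.0051 0.147 ] [ 0.4676 -0.0336  0.147 ] [ 0.4694 -0.0143  0.147 ] 0.03880452478346414
tip [0.4817 0.0884 0.138 ] staple [0.4769 0.0501 0.15  ]
pin yaw -6.793918393088379 0.10335907059200043
bar [0.5796 0.0821 0.198 ] [ 0.5701 -0.0048  0.198 ] [0.5749 0.0387 0.198 ] 0.08739790810489512
-6.224257743548748
bar tri [0.579  0.082  0.1993] [ 0.5693 -0.0042  0.1999]
pinh tri [ 0.4695 -0.0135  0.1497]
spanner [0.3788 0.2706 0.005 ] [0.3895 0.4181 0.005 ] [0.3876 0.3428 0.005 ]
[[ 0.0813  0.9967  0.0003]
 [ 0.9967 -0.0813 -0.0001]
 [-0.0001  0.0003 -1.    ]]
```

Call:
move_arm(steps=[0, 0, -0.0047, 0.0025, -0.0025, -0.04, -0.2, 0, 0, -0.0047, 0.0025, -0.0025, -0.08, -0.2, 0, 0, -0.0047, 0.0025, -0.0025, -0.115, -0.2, 0, 0, -0.0047, 0.0025, -0.0025, -0.14, -0.2, 0, 0, -0.0047, 0.0025, -0.0025, -0.156, -0.2, 0, 0, -0.0047, 0.0025, -0.0025, -0.156, -0.2, 0, 0, -0.0047, 0.0025, -0.0025, -0.156, -0.2, 0, 0, -0.0047, 0.0025, -0.0025, -0.156, -1, 0, 0, -0.0047, 0.0025, -0.0025, -0.156, -1, 0, 0, -0.0047, 0.0025, -0.0025, -0.156, -1], squeeze=40)

```text
clock: 3.2
position: [0.4706, -0.015, 0.1424]
ee_rot: [0.001, 0.746, 0.666, 0.001]
contact_force: [1.0, -1.1, 2.7]
width: 0.0173
gripper_force: 42.1
```

Call:
move_arm(steps=[0, 0, 0, -0.0011, -0.01, 0, -1, 0, 0, 0, -0.0024, -0.022, 0, -1, 0, 0, 0, -0.0038, -0.035, 0, -1, 0, 0, 0, -0.0053, -0.048, 0, -1, 0, 0, 0, -0.0067, -0.061, 0, -1, 0, 0, 0, -0.0081, -0.074, 0, -1, 0, 0, 0, -0.0096, -0.087, 0, -1, 0, 0, 0, -0.011, -0.1, 0, -1, 0, 0, 0, -0.011, -0.1, 0, -1, 0, 0, 0, -0.011, -0.1, 0, -1])

```text
clock: 4.2
position: [0.4584, -0.1152, 0.141]
ee_rot: [-0.0, 0.746, 0.666, -0.0]
contact_force: [-0.4, -0.0, -0.3]
width: 0.0171
gripper_force: 41.7
```

Call:
move_arm(steps=[0, 0, 0, 0, 0, 0.05, -1, 0, 0, 0, 0, 0, 0.1, -1, 0, 0, 0.006, -0.003, 0.03, 0.14, -1, 0, 0, 0.012, -0.005, 0.08, 0.14, -1, 0, 0, 0.012, -0.007, 0.13, 0.14, -1, 0, 0, 0.012, -0.009, 0.18, 0.14, -1, 0, 0, 0.012, -0.011, 0.23, 0.14, -1, 0, 0, 0.012, -0.012, 0.28, 0.14, -1, 0, 0, 0.012, -0.013, 0.33, 0.14, -1, 0, 0, 0.012, -0.013, 0.38, 0.14, -1])

```text
clock: 5.2
position: [0.4444, 0.2674, 0.2813]
ee_rot: [0.0, 0.719, 0.695, 0.0]
contact_force: [0.7, -0.7, -0.7]
width: 0.0171
gripper_force: 41.7
```

Call:
move_arm(steps=[0, 0, 0, 0, 0.024, 0, -1, 0, 0, 0, 0, 0.024, 0, -1, 0, 0, 0, 0, 0.024, 0, -1, 0, 0, 0, 0, 0.024, 0, -1, 0, 0, 0, 0, 0.024, 0, -1, 0, 0, 0, 0, 0.024, 0, -1, 0, 0, 0, 0, 0.024, 0, -1, 0, 0, 0, 0, 0.024, 0, -1, 0, 0, 0, 0, 0.024, 0, -1, 0, 0, 0, 0, 0.024, 0, -1])

```text
clock: 6.2
position: [0.4456, 0.2888, 0.2813]
ee_rot: [0.0, 0.72, 0.694, 0.0]
contact_force: [-0.5, 0.8, 0.7]
width: 0.0173
gripper_force: 41.7
```

Run:
```python
from rig import manip
import cv2,pickle
i=manip.get_image('wrist');s=manip.get_state();print(s['position'],s['ee_rot'])
pickle.dump((i,s),open('w2.pkl','wb'))
cv2.imwrite('pics/w2.png',cv2.convertScaleAbs(cv2.resize(i['pixels'],(800,600),interpolation=cv2.INTER_CUBIC),alpha=1.3))
```

```text
[0.4455903  0.28882085 0.28121297] [ 2.57685149e-05  7.19858993e-01  6.94120327e-01 -7.29603573e-06]
```

View pics/w2.png

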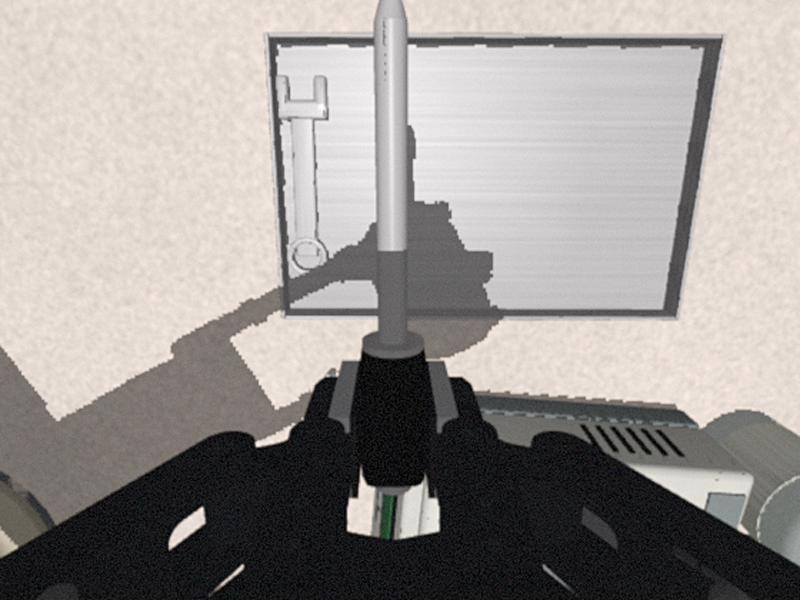

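Wrist view: tray rim corners (266,35), (722,37), (678,318), (284,318); spanner's inner edge at x≈328; pin held straight.

Run:
```python
from h import *
i,s=pickle.load(open('w2.pkl','rb'));np.set_printoptions(precision=4,suppress=True)
f=lambda x,y:(x*.7,y*.7)
T=np.array([plane(i,f(*p),.025) for p in((284,318),(266,35),(722,37),(678,318))]);print(T,T.mean(0),[np.linalg.norm(T[k]-T[k-1]) for k in range(4)])
e=T[3]-T[0]+T[2]-T[1];print('yaw',np.degrees(np.arctan2(e[1],e[0])))
print('spanner edge',plane(i,f(328,115),.01),plane(i,f(329,253),.01))
```

```text
[[0.3576 0.2359 0.025 ]
 [0.365  0.4383 0.025 ]
 [0.6749 0.4253 0.025 ]
 [0.6687 0.2241 0.025 ]] [0.5166 0.3309 0.025 ] [np.float64(0.3112605459457307), np.float64(0.20261220643757083), np.float64(0.3101661535692478), np.float64(0.20129241303559958)]
yaw -2.2839261644519633
spanner edge [0.4016 0.3866 0.01  ] [0.3949 0.2837 0.01  ]
```

Call:
move_arm(steps=[0, 0, 0, 0, 0, -0.04, -1, 0, 0, 0, 0, 0, -0.085, -1, 0, 0, 0, 0, 0, -0.13, -1, 0, 0, 0, 0, 0, -0.17, -1, 0, 0, 0, 0, 0, -0.205, -1, 0, 0, 0, 0, 0, -0.23, -1, 0, 0, 0, 0, 0, -0.245, -1, 0, 0, 0, 0, 0, -0.252, -1, 0, 0, 0, 0, 0, -0.258, -1, 0, 0, 0, 0, 0, -0.258, -1])

```text
clock: 7.25
position: [0.4457, 0.289, 0.0232]
ee_rot: [0.0, 0.72, 0.694, 0.0]
contact_force: [-0.4, -0.5, -0.7]
width: 0.0167
gripper_force: 41.8
```

Call:
move_arm(steps=[0, 0, 0, 0, 0, -0.002, -1, 0, 0, 0, 0, 0, -0.003, -1, 0, 0, 0, 0, 0, -0.003, -0.3, 0, 0, 0, 0, 0, -0.003, -0.3, 0, 0, 0, 0, 0, -0.003, -0.3, 0, 0, 0, 0, 0, 0.01, -0.3, 0, 0, 0, 0, 0, 0.05, -0.3, 0, 0, 0, 0, 0, 0.1, -0.3, 0, 0, 0, 0, 0, 0.15, -0.3, 0, 0, 0, 0, 0, 0.2, -0.3])

```text
clock: 8.25
position: [0.4452, 0.2887, 0.2254]
ee_rot: [0.0, 0.72, 0.694, 0.0]
contact_force: [1.4, -0.6, -0.2]
width: 0.0299
gripper_force: 0.0
```

Call:
move_arm(steps=[0, 0, -0.002, 0.022, -0.042, 0.02, 0.2, 0, 0, -0.004, 0.044, -0.084, 0.045, 0.2, 0, 0, -0.006, 0.066, -0.126, 0.045, 0.2, 0, 0, -0.008, 0.088, -0.168, 0.045, 0.2, 0, 0, -0.01, 0.11, -0.21, 0.045, 0.2, 0, 0, -0.0118, 0.1293, -0.25, 0.045, 0.2, 0, 0, -0.0118, 0.1293, -0.25, 0.045, 0.2, 0, 0, -0.0118, 0.1293, -0.25, 0.03, 0.2, 0, 0, -0.0118, 0.1293, -0.25, 0.02, 0.2, 0, 0, -0.0118, 0.1293, -0.25, 0.02, 0.2])

```text
clock: 9.25
position: [0.5734, 0.0395, 0.2415]
ee_rot: [-0.001, 0.745, 0.667, -0.001]
contact_force: [0.3, 0.0, -0.4]
width: 0.0512
gripper_force: 0.0
```

Run:
```python
from rig import manip
import cv2,pickle
i=manip.get_image('wrist');s=manip.get_state();print(s['position'],s['ee_rot'])
pickle.dump((i,s),open('w3.pkl','wb'))
cv2.imwrite('pics/w3.png',cv2.convertScaleAbs(cv2.resize(i['pixels'],(800,600),interpolation=cv2.INTER_CUBIC),alpha=1.3))
```

```text
[0.57396978 0.03963414 0.24250277] [-7.72946611e-04  7.44741639e-01  6.67352119e-01 -6.64701977e-04]
```

View pics/w3.png

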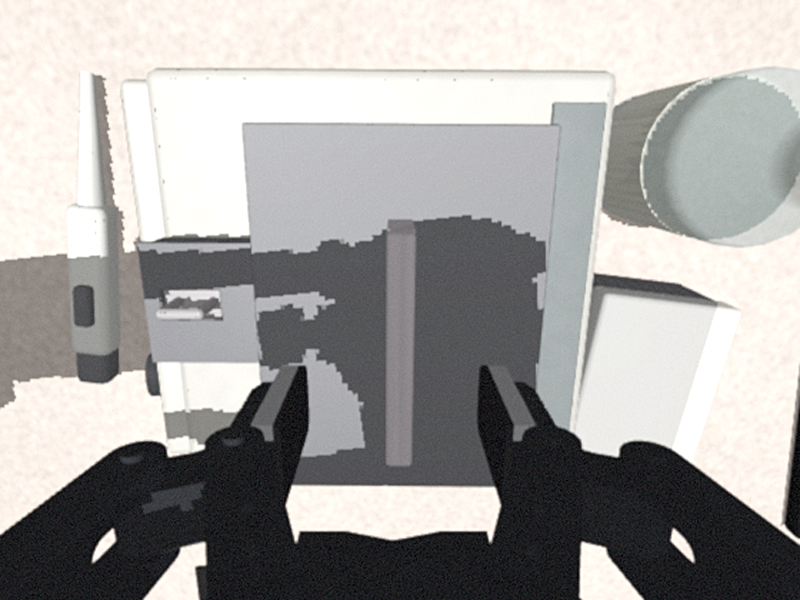

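Wrist view: the bar (402,228)–(398,465) lies parallel to and between the pads (x≈300 and 485); the pin is gone from the staple. Descend and grip.

Call:
move_arm(steps=[0, 0, 0, 0.0008, -0.001, -0.02, 0.2, 0, 0, 0, 0.0008, -0.001, -0.04, 0.2, 0, 0, 0, 0.0008, -0.001, -0.051, 0.2, 0, 0, 0, 0.0008, -0.001, -0.051, 0.2, 0, 0, 0, 0.0008, -0.001, -0.051, -1, 0, 0, 0, 0.0008, -0.001, -0.051, -1, 0, 0, 0, 0.0008, -0.001, -0.051, -1, 0, 0, 0, 0.0008, -0.001, -0.051, -1, 0, 0, 0, 0.0008, -0.001, -0.049, -1, 0, 0, 0, 0.0008, -0.001, -0.046, -1], squeeze=90)

```text
clock: 10.3
position: [0.5749, 0.0378, 0.1963]
ee_rot: [-0.001, 0.745, 0.667, -0.001]
contact_force: [0.3, -0.8, -4.8]
width: 0.0082
gripper_force: 87.7
```

Call:
move_arm(steps=[0, 0, 0, 0, 0, 0.006, -1, 0, 0, 0, 0, 0, 0.014, -1, 0, 0, 0, 0, 0, 0.025, -1, 0, 0, 0, 0, 0, 0.04, -1, 0, 0, 0, 0, 0, 0.055, -1, 0, 0, 0, 0, 0, 0.07, -1, 0, 0, 0, 0, 0, 0.08, -1, 0, 0, 0.003, 0.002, 0.02, 0.085, -1, 0, 0, 0.006, 0.005, 0.05, 0.085, -1, 0, 0, 0.009, 0.009, 0.09, 0.085, -1])

```text
clock: 11.3
position: [0.585, 0.1274, 0.2831]
ee_rot: [0.001, 0.727, 0.687, 0.0]
contact_force: [0.9, 0.3, -4.8]
width: 0.0079
gripper_force: 87.8
```

Call:
move_arm(steps=[0, 0, 0.0027, 0.004, 0.04, 0, -1, 0, 0, 0.0027, 0.008, 0.08, 0, -1, 0, 0, 0.0027, 0.011, 0.12, 0, -1, 0, 0, 0.0027, 0.014, 0.155, 0, -1, 0, 0, 0.0027, 0.016, 0.185, -0.02, -1, 0, 0, 0.0027, 0.017, 0.199, -0.05, -1, 0, 0, 0.0027, 0.017, 0.199, -0.08, -1, 0, 0, 0.0027, 0.017, 0.199, -0.11, -1, 0, 0, 0.0027, 0.017, 0.199, -0.13, -1, 0, 0, 0.0027, 0.017, 0.199, -0.13, -1])

```text
clock: 12.3
position: [0.5994, 0.326, 0.1483]
ee_rot: [-0.001, 0.72, 0.694, -0.004]
contact_force: [-1.9, -1.4, -4.8]
width: 0.0083
gripper_force: 88.2
```

Run:
```python
from rig import manip
import cv2,pickle
import numpy as np
W=manip.get_image('wrist');i=manip.get_image('scene');j=manip.get_image('side');s=manip.get_state();print(s['position'],s['ee_rot'])
pickle.dump((i,j,W,s),open('w4.pkl','wb'))
z=lambda a:cv2.resize(a,None,fx=3,fy=3,interpolation=cv2.INTER_CUBIC)
A=z(i['pixels'][175:300,335:465]);B=z(j['pixels'][120:245,195:330])
M=np.zeros((600,800,3),np.uint8);M[:375,:390]=A;M[:375,395:800]=B
M[380:600,:293]=cv2.resize(W['pixels'],(293,220))
M[380:600,300:520]=cv2.resize(i['pixels'][200:290,260:350],(220,220),interpolation=cv2.INTER_CUBIC)
cv2.imwrite('pics/w4.png',cv2.convertScaleAbs(M,alpha=1.5))
```

```text
[0.60273084 0.32727949 0.15373315] [5.04336259e-04 7.20066293e-01 6.93903984e-01 1.24131344e-03]
```

View pics/w4.png

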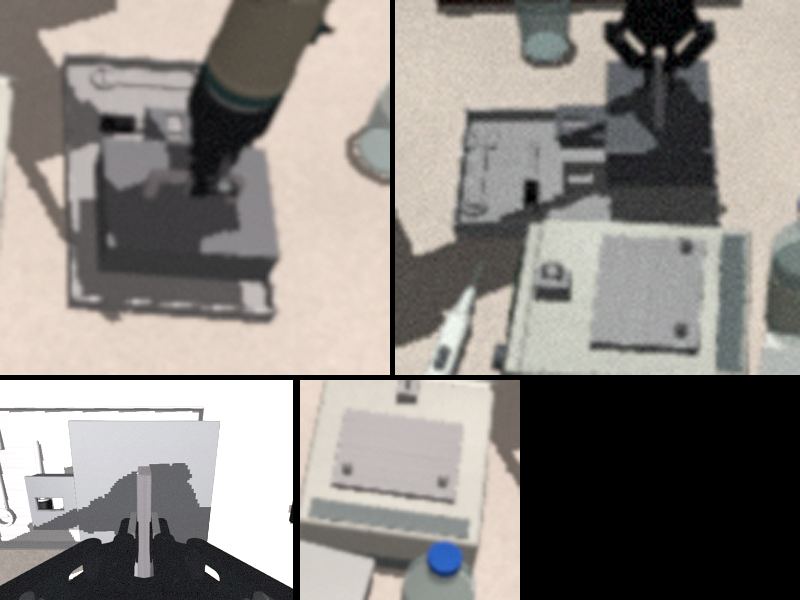

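Pictures: lid hangs level over the tray's far part (scene crop corners (105,138)–(275,255)), tab clear of the black pin handle at (118,125), stage with its two pins uncovered. Lower.

Call:
move_arm(steps=[0, 0, 0, -0.001, 0, -0.01, -1, 0, 0, 0, -0.001, 0, -0.022, -1, 0, 0, 0, -0.001, 0, -0.034, -1, 0, 0, 0, -0.001, 0, -0.042, -1, 0, 0, 0, -0.001, 0, -0.047, -1, 0, 0, 0, -0.001, 0, -0.051, -1, 0, 0, 0, -0.001, 0, -0.054, -1, 0, 0, 0, -0.001, 0, -0.057, -1, 0, 0, 0, -0.001, 0, -0.059, -1, 0, 0, 0, -0.001, 0, -0.059, -1])

```text
clock: 13.45
position: [0.6006, 0.3268, 0.0931]
ee_rot: [-0.0, 0.72, 0.694, -0.0]
contact_force: [0.5, -0.8, -5.2]
width: 0.0082
gripper_force: 88.1
```

Call:
move_arm(steps=[0, 0, 0, 0, 0, -0.001, -1, 0, 0, 0, 0, 0, -0.002, -1, 0, 0, 0, 0, 0, -0.003, -1, 0, 0, 0, 0, 0, -0.0035, -1, 0, 0, 0, 0, 0, -0.004, -1, 0, 0, 0, 0, 0, -0.0045, -1, 0, 0, 0, 0, 0, -0.005, -1, 0, 0, 0, 0, 0, -0.005, -1, 0, 0, 0, 0, 0, -0.005, -1, 0, 0, 0, 0, 0, -0.005, -1])

```text
clock: 14.45
position: [0.6012, 0.327, 0.0915]
ee_rot: [0.001, 0.72, 0.694, 0.001]
contact_force: [-3.2, -2.6, 9.6]
width: 0.008
gripper_force: 90.3
```

Call:
move_arm(steps=[0, 0, 0, 0, 0, 0.001, -0.3, 0, 0, 0, 0, 0, 0.002, 0, 0, 0, 0, 0, 0, 0.002, 0.2, 0, 0, 0, 0, 0, 0.005, 0.2, 0, 0, 0, 0, 0, 0.02, 0.2, 0, 0, 0, 0, 0, 0.05, 0.2, 0, 0, 0, 0, 0, 0.09, 0.2, 0, 0, 0, 0, 0, 0.14, 0.2, 0, 0, 0, 0, 0, 0.19, 0.2, 0, 0, 0, 0, 0, 0.2, 0.2])

```text
clock: 15.45
position: [0.6031, 0.328, 0.296]
ee_rot: [0.002, 0.72, 0.694, 0.006]
contact_force: [-0.2, -0.1, 0.9]
width: 0.051
gripper_force: 0.0
```

Run:
```python
from rig import manip
import cv2,pickle
import numpy as np
W=manip.get_image('wrist');i=manip.get_image('scene');j=manip.get_image('side');s=manip.get_state();print(s['position'],s['ee_rot'])
pickle.dump((i,j,W,s),open('w5.pkl','wb'))
z=lambda a,k=4:cv2.resize(a,None,fx=k,fy=k,interpolation=cv2.INTER_CUBIC)
M=np.zeros((600,800,3),np.uint8);M[:360,:480]=cv2.resize(W['pixels'],(480,360))
M[:320,490:800]=z(j['pixels'][145:225,210:287.5.__int__()],4)[:,:310]
A=z(i['pixels'][185:285,345:435],2.3);M[365:365+A.shape[0],:A.shape[1]]=A
B=z(j['pixels'][180:238,220:330],4);M[365:365+B.shape[0],300:300+B.shape[1]]=B
cv2.imwrite('pics/w5.png',cv2.convertScaleAbs(M,alpha=1.3))
```

```text
[0.60069422 0.32691013 0.28846224] [1.89831852e-04 7.20030698e-01 6.93942043e-01 4.45342074e-04]Traceback (most recent call last):
  File "<stdin>", line 8, in <module>
ValueError: could not broadcast input array from shape (320,308,3) into shape (320,310,3)
```

Run:
```python
import cv2,pickle
import numpy as np
i,j,W,s=pickle.load(open('w5.pkl','rb'))
z=lambda a,k=4:cv2.resize(a,None,fx=k,fy=k,interpolation=cv2.INTER_CUBIC)
M=np.zeros((600,800,3),np.uint8);M[:360,:480]=cv2.resize(W['pixels'],(480,360))
M[:320,490:798]=z(j['pixels'][145:225,210:287])
A=z(i['pixels'][185:285,345:435],2.3);M[365:595,:207]=A
B=z(j['pixels'][180:238,225:305]);M[365:597,210:530]=B
B=z(i['pixels'][205:260,268:332]);M[365:585,540:796]=B
cv2.imwrite('pics/w5.png',cv2.convertScaleAbs(M,alpha=1.3))
```

```text
(no output)
```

View pics/w5.png

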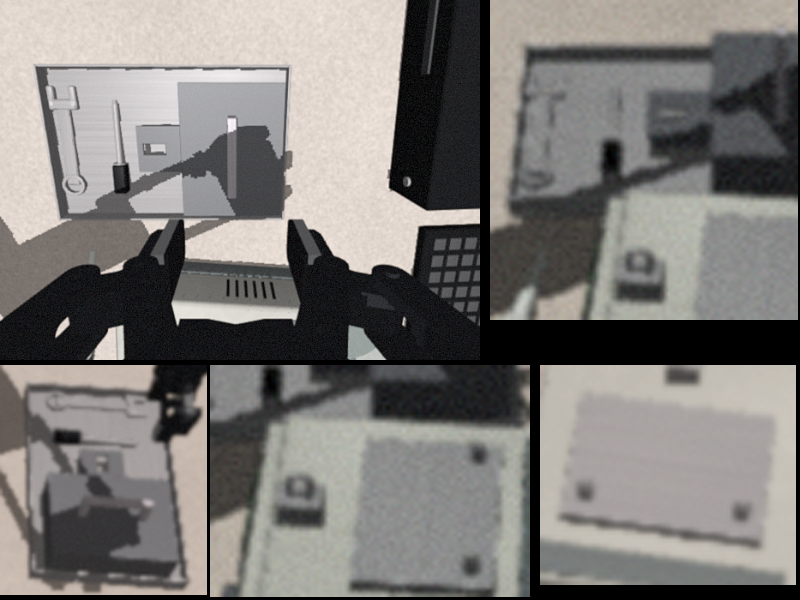

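The lid lies flat in the far part of the tray, pin next to the spanner with the tab clear of it. Stage pins at side (292,202)/(290,230), scene (318,242)/(279,236); triangulating.

Run:
```python
from h import *
i,j,W,s=pickle.load(open('w5.pkl','rb'));np.set_printoptions(precision=4,suppress=True)
a=tri((i,(318.25,241.75)),(j,(292,201.75)));b=tri((i,(279.25,236.25)),(j,(290,230)));print(a,b,np.linalg.norm(a-b));d=a-b
psi=np.arctan2(-d[0],d[1]);print('yaw',np.degrees(psi));m=(a+b)/2;print('stage',m[:2]-.036*np.array([np.cos(psi),np.sin(psi)]))
f=lambda x,y:(x*560/480,y*560/480)
print('lid top',[plane(W,f(*p),.058) for p in((179,82),(285,85),(281,216),(180,218))])
print('pin',plane(W,f(122,178),.018),plane(W,f(115,101),.008))
print('tray', [plane(W,f(*p),.025) for p in((60,218),(36,66),(291,67),(284,217))])
```

```text
[0.6174 0.093  0.1186] [ 0.6031 -0.0223  0.117 ] 0.11616706285522357
yaw -7.0953714151267695
stage [0.5745 0.0398]
lid top [array([0.5448, 0.4116, 0.058 ]), array([0.6652, 0.4037, 0.058 ]), array([0.661 , 0.2427, 0.058 ]), array([0.5313, 0.2455, 0.058 ])]
pin [0.4493 0.291  0.018 ] [0.4509 0.393  0.008 ]
tray [array([0.358 , 0.2389, 0.025 ]), array([0.3676, 0.4379, 0.025 ]), array([0.678 , 0.4251, 0.025 ]), array([0.6704, 0.2269, 0.025 ])]
```

Call:
move_arm(steps=[0, 0, -0.002, -0.002, -0.03, 0.01, 0.2, 0, 0, -0.004, -0.005, -0.075, 0.012, 0.2, 0, 0, -0.006, -0.008, -0.12, 0.012, 0.2, 0, 0, -0.008, -0.012, -0.165, 0.012, 0.2, 0, 0, -0.01, -0.016, -0.21, 0.012, 0.2, 0, 0, -0.012, -0.019, -0.255, 0.012, 0.2, 0, 0, -0.012, -0.022, -0.3, 0.012, 0.2, 0, 0, -0.012, -0.025, -0.335, 0.012, 0.2, 0, 0, -0.012, -0.026, -0.347, 0.012, 0.2, 0, 0, -0.012, -0.026, -0.347, 0.012, 0.2])

```text
clock: 16.6
position: [0.5738, -0.0213, 0.298]
ee_rot: [-0.002, 0.747, 0.665, -0.001]
contact_force: [0.1, -0.2, 0.7]
width: 0.0512
gripper_force: 0.0
```

Run:
```python
from rig import manip
import cv2,pickle
i=manip.get_image('wrist');i=manip.get_image('wrist');s=manip.get_state();print(s['position'],s['ee_rot'])
pickle.dump((i,s),open('w6.pkl','wb'))
cv2.imwrite('pics/w6.png',cv2.convertScaleAbs(cv2.resize(i['pixels'],(800,600),interpolation=cv2.INTER_CUBIC),alpha=1.0))
```

```text
[ 0.57434778 -0.0190315   0.298871  ] [-1.42752556e-03  7.45641447e-01  6.66345799e-01 -2.64889133e-04]
```

View pics/w6.png

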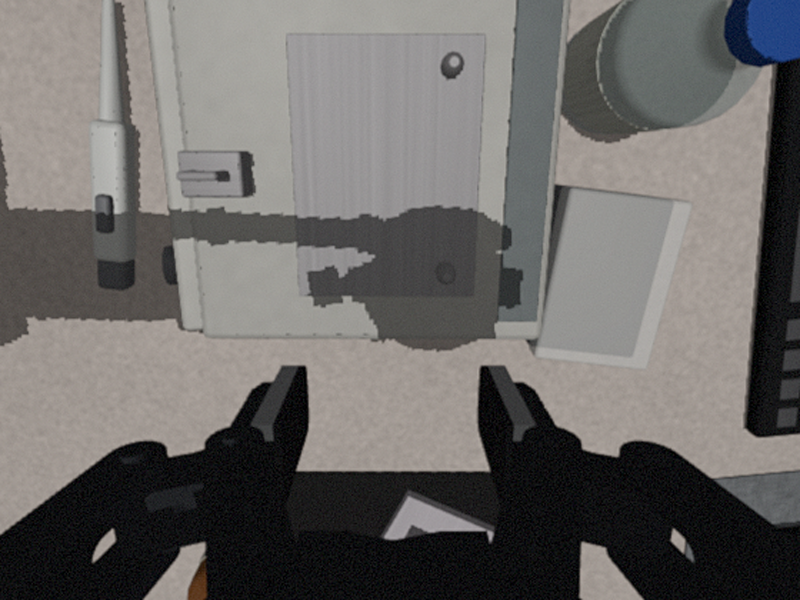

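Wrist view: stage corners (288,34), (485,34), (474,296), (300,296); pin tips (454,62) and (446,269). Measuring these, then on to the block, where I'll measure by contour code instead of pictures.

Run:
```python
from h import *
i,s=pickle.load(open('w6.pkl','rb'));np.set_printoptions(precision=4,suppress=True)
f=lambda x,y:(x*.7,y*.7)
C=np.array([plane(i,f(*p),.117) for p in((288,34),(485,34),(474,296),(300,296))]);print(C,C.mean(0),[np.linalg.norm(C[k]-C[k-1]) for k in range(4)])
a,b=plane(i,f(454,62),.134),plane(i,f(446,269),.134);print(a,b,np.linalg.norm(a-b));d=a-b
psi=np.arctan2(-d[0],d[1]);print('yaw',np.degrees(psi));print('stage',((a+b)/2)[:2]-.036*np.array([np.cos(psi),np.sin(psi)]))
# accuracy: where does the calibrated grasp axis project? midpoint of pads px ~ (394)
print(proj(i,s['position'])/.7)
# initial block from wrist? scene contour
I=pickle.load(open('w5.pkl','rb'))
for im in I[:2]:
    g=cv2.cvtColor(im['pixels'],cv2.COLOR_BGR2GRAY);print(g[240,178] if im is I[0] else g[350,285])
```

```text
[[ 0.5318  0.1182  0.117 ]
 [ 0.6387  0.1058  0.117 ]
 [ 0.6221 -0.042   0.117 ]
 [ 0.5138 -0.0296  0.117 ]] [0.5766 0.0381 0.117 ] [np.float64(0.14889044832838985), np.float64(0.1076273764739898), np.float64(0.14867590658468816), np.float64(0.10909626483980615)]
[0.6186 0.0913 0.134 ] [ 0.6049 -0.0187  0.134 ] 0.11083114106915178
yaw -7.095686129320353
stage [0.576  0.0407]
[393.1256 416.6395]
100
73
```

Call:
move_arm(steps=[0, 0, -0.004, -0.002, -0.02, 0, 0.2, 0, 0, -0.016, -0.003, -0.065, 0, 0.2, 0, 0, -0.032, -0.005, -0.11, 0, 0.2, 0, 0, -0.048, -0.006, -0.155, 0, 0.2, 0, 0, -0.062, -0.008, -0.2, 0, 0.2, 0, 0, -0.076, -0.01, -0.245, 0, 0.2, 0, 0, -0.076, -0.012, -0.285, 0, 0.2, 0, 0, -0.076, -0.013, -0.315, 0, 0.2, 0, 0, -0.076, -0.013, -0.33, 0, 0.2, 0, 0, -0.076, -0.013, -0.33, 0, 0.2])

```text
clock: 17.7
position: [0.5624, -0.3502, 0.2992]
ee_rot: [-0.001, 0.882, 0.471, -0.0]
contact_force: [0.1, 0.4, -0.1]
width: 0.0513
gripper_force: 0.0
```

Run:
```python
from rig import manip
from h import *
np.set_printoptions(precision=4,suppress=True)
i=manip.get_image('wrist');s=manip.get_state();print(s['position'],s['ee_rot']);pickle.dump((i,s),open('w7.pkl','wb'))
# expected corners from scene estimate
for x,y in((-.05,-.07),(.05,-.07),(.05,.07),(-.05,.07)):
    th=np.radians(-34);X=[.561+x*np.cos(th)-y*np.sin(th),-.349+x*np.sin(th)+y*np.cos(th),.013];print('exp',proj(i,X))
g=cv2.GaussianBlur(cv2.cvtColor(i['pixels'],cv2.COLOR_BGR2GRAY),(3,3),0)
for t in(90,):
    c,_=cv2.findContours((g>t).astype(np.uint8),cv2.RETR_LIST,cv2.CHAIN_APPROX_SIMPLE)
    for k in c:
        a=cv2.contourArea(k)
        if a>40:
            r=cv2.minAreaRect(k);print(t,round(a),np.round(r[0],1),np.round(r[1],1),round(r[2],1),len(cv2.approxPolyDP(k,3,True)), cv2.approxPolyDP(k,3,True).reshape(-1,2).tolist() if a>5000 else '')
```

```text
[ 0.5624 -0.3487  0.2995] [-0.001   0.8819  0.4714  0.0003]
exp [232.7974 225.3357]
exp [314.7416 225.5264]
exp [318.8824 106.1672]
exp [228.9126 105.9958]
90 88 [422.5 399.5] [33.5  4. ] 63.4 2 
90 990 [426.5 399. ] [40. 43.] 90.0 7 
90 1106 [122. 399.] [40. 44.] 90.0 4 
90 74 [477.8 381.2] [21.2  4.9] 45.0 3 
90 156 [ 71.8 381.3] [ 8.5 26.2] 45.0 4 
90 1566 [532.5 350. ] [58. 53.] 90.0 3 
90 114 [305.8 213.3] [11.3 12. ] 45.0 4 
90 78 [298.3 198.2] [9.2 9.9] 45.0 4 
90 79 [286.5 198.5] [9.9 9.9] 45.0 4 
90 49 [253. 187.] [8.5 7.1] 45.0 4 
90 79 [298. 187.] [9.9 9.9] 45.0 4 
90 78 [287. 187.] [9.9 9.9] 45.0 4 
90 67 [265.5 186.5] [9.9 8.5] 45.0 4 
90 80 [253. 176.] [9.9 9.9] 45.0 4 
90 80 [298. 175.] [9.9 9.9] 45.0 4 
90 80 [286.8 175.3] [9.9 9.2] 45.0 4 
90 84 [264.5 175.5] [9.9 9.9] 45.0 4 
90 908 [133.6 191. ] [56.  35.1] 53.7 9 
90 59 [264.5 164.5] [8.5 8.5] 45.0 4 
90 47 [252. 164.] [7.1 8.5] 45.0 4 
90 82 [298.5 163.5] [9.9 9.9] 45.0 4 
90 84 [286.5 163.5] [9.9 9.9] 45.0 4 
90 42 [252. 152.] [7.1 7.1] 45.0 4 
90 82 [298. 151.] [9.9 9.9] 45.0 4 
90 84 [286.5 151.5] [9.9 9.9] 45
[... 267 characters left out ...]
6, 222], [320, 104]]
90 138612 [279.5 189.5] [379. 559.] 90.0 55 [[0, 5], [0, 373], [83, 312], [109, 308], [118, 319], [142, 314], [151, 300], [164, 293], [174, 273], [190, 266], [196, 258], [173, 225], [134, 247], [124, 234], [110, 241], [89, 239], [74, 249], [60, 247], [52, 238], [51, 227], [70, 213], [74, 195], [88, 184], [80, 169], [304, 45], [382, 214], [218, 292], [200, 351], [206, 378], [211, 371], [243, 371], [274, 378], [308, 371], [339, 371], [343, 379], [350, 354], [334, 301], [338, 255], [352, 256], [358, 267], [371, 270], [388, 297], [400, 302], [409, 315], [432, 319], [436, 310], [453, 308], [472, 315], [501, 336], [559, 315], [559, 35], [546, 38], [537, 31], [526, 0], [10, 0]]
```

```bash
cat > blk.py <<'E'
from h import *
np.set_printoptions(precision=4,suppress=True)
i,s=pickle.load(open('w7.pkl','rb'))
g=cv2.GaussianBlur(cv2.cvtColor(i['pixels'],cv2.COLOR_BGR2GRAY),(3,3),0)
def lines(g,t,n):
    c,_=cv2.findContours((g>t).astype(np.uint8),cv2.RETR_LIST,cv2.CHAIN_APPROX_NONE)
    return c
c=min((k for k in lines(g,90,0) if 9000<cv2.contourArea(k)<12000),key=cv2.contourArea).reshape(-1,2).astype(float)
A=np.array([[230,105],[235,224],[316,222],[320,104]],float)
L=[]
for k in range(4):
    p,q=A[k],A[(k+1)%4];u=(q-p)/np.linalg.norm(q-p);n=np.array([-u[1],u[0]])
    m=(abs((c-p)@n)<4)&((c-p)@u>10)&((c-q)@u<-10)
    v=cv2.fitLine(c[m].astype(np.float32),cv2.DIST_HUBER,0,.01,.01).ravel();L.append(v)
P=[]
for k in range(4):
    a,b=L[k-1],L[k];t=np.linalg.solve(np.array([a[:2],-b[:2]]).T,b[2:]-a[2:]);P.append(a[2:]+t[0]*a[:2])
W=np.array([plane(i,p,.013) for p in P]);print(np.array(P),W[:,:2],'ctr',W.mean(0),[np.linalg.norm(W[k]-W[k-1]) for k in range(4)])
e=W[0]-W[1]+W[3]-W[2];print('yaw long',np.degrees(np.arctan2(-e[0],e[1])));e=W[3]-W[0]+W[2]-W[1];print('yaw short',np.degrees(np.arctan2(e[1],e[0])))
a,b=plane(i,(306.8,115.3),.013),plane(i,(305.8,213.3),.013);d=a-b;ps=np.arctan2(-d[0],d[1]);print('holes',a,b,np.linalg.norm(d),np.degrees(ps),((a+b)/2)[:2]-.036*np.array([np.cos(ps),np.sin(ps)]))
R=Ro.from_quat(np.roll(s['ee_rot'],-1)).as_matrix();print('tool y angle',np.degrees(np.arctan2(R[1,1],R[0,1])))
i,s=pickle.load(open('w6.pkl','rb'))
g=cv2.GaussianBlur(cv2.cvtColor(i['pixels'],cv2.COLOR_BGR2GRAY),(3,3),0)
for x,y in((316,45),(312,188)):
    roi=g[y-14:y+15,x-14:x+15];print(roi[::2,::2])
E
python3 blk.py
```

```text
[[229.4203 104.    ]
 [235.1881 225.5618]
 [316.5952 221.8948]
 [318.617  104.    ]] [[ 0.5604 -0.2616]
 [ 0.4827 -0.3809]
 [ 0.5677 -0.4323]
 [ 0.6426 -0.3168]] ctr [ 0.5633 -0.3479  0.013 ] [np.float64(0.0989865322809282), np.float64(0.14243277291885933), np.float64(0.09931466825427272), np.float64(0.13766496231564196)]
yaw long -33.027626646867645
yaw short -32.516442988193766
holes [ 0.6252 -0.3197  0.013 ] [ 0.5626 -0.4158  0.013 ] 0.11460470927470785 -33.07476265870315 [ 0.5637 -0.3481]
tool y angle -33.754744790975
[[151 149 149 153 151 149 151 151 152 152 151 150 150 150 151]
 [152 149 148 153 151 150 150 152 152 153 150 150 150 151 152]
 [151 149 148 152 150 150 147 137 140 148 150 149 149 151 151]
 [151 150 149 153 151 134 102  88  92 101 134 150 150 151 152]
 [152 149 149 154 135  95  88 112 124 101  97 141 150 150 151]
 [151 150 149 148  99  82 106 150 159 142  86 118 149 151 151]
 [152 149 150 133  83  84 119 157 157 149  90 100 149 151 151]
 [151 149 150 114  72  82 103 146 153 123  79 104 148 151 151]
 [151 149 150 107  65  75  83  97 101  81  68 119 149 152 150]
 [151
[... 394 characters left out ...]
70 70 70 68 68 69 69 70 70]
 [72 71 68 70 70 72 72 70 70 70 68 70 70 70 70]
 [70 70 68 70 71 73 70 69 68 69 67 69 69 69 68]
 [71 69 67 69 69 70 69 69 69 68 68 70 68 70 70]
 [72 69 68 69 68 69 66 66 67 68 69 69 69 70 68]
 [69 68 67 69 65 59 60 59 60 66 69 70 69 70 68]
 [71 69 67 66 57 57 58 60 60 60 67 68 68 69 69]
 [70 68 67 63 56 59 59 62 61 60 63 69 69 69 68]
 [70 68 68 62 56 60 60 62 61 61 60 68 69 70 68]
 [70 69 68 66 58 58 62 68 66 61 58 68 70 69 68]
 [70 69 68 68 58 55 64 67 67 61 61 70 69 67 67]
 [69 68 68 69 62 53 58 63 61 58 63 68 68 70 68]
 [69 68 67 68 70 64 58 56 61 62 66 67 68 69 68]
 [69 67 67 68 69 69 70 67 68 68 67 68 69 69 68]
 [68 66 66 70 71 70 69 68 67 67 67 68 69 68 67]]
```

Run:
```python
from h import *
np.set_printoptions(precision=4,suppress=True)
i,s=pickle.load(open('w6.pkl','rb'))
a,b=plane(i,(317.8,42.4),.135),plane(i,(312.6,193.6),.135);d=a-b;ps=np.arctan2(-d[0],d[1]);print(a,b,np.linalg.norm(d),np.degrees(ps),((a+b)/2)[:2]-.036*np.array([np.cos(ps),np.sin(ps)]))
```

```text
[0.6185 0.0918 0.135 ] [ 0.6048 -0.023   0.135 ] 0.11565007949199027 -6.831826991363482 [0.5759 0.0387]
```

Call:
move_arm(steps=[0, 0, 0.002, 0.001, 0.001, -0.04, 0.2, 0, 0, 0.002, 0.001, 0.001, -0.085, 0.2, 0, 0, 0.002, 0.001, 0.001, -0.13, 0.2, 0, 0, 0.002, 0.001, 0.001, -0.17, 0.2, 0, 0, 0.002, 0.001, 0.001, -0.2, 0.2, 0, 0, 0.002, 0.001, 0.001, -0.22, 0.2, 0, 0, 0.002, 0.001, 0.001, -0.235, 0.2, 0, 0, 0.002, 0.001, 0.001, -0.24, 0.2, 0, 0, 0.002, 0.001, 0.001, -0.24, 0.2, 0, 0, 0.002, 0.001, 0.001, -0.24, 0.2])

```text
clock: 18.75
position: [0.5636, -0.3484, 0.0614]
ee_rot: [0.001, 0.879, 0.477, 0.0]
contact_force: [-0.1, 0.7, 0.9]
width: 0.0516
gripper_force: 0.0
```

Call:
move_arm(steps=[0, 0, 0, 0, 0, -0.003, 0.2, 0, 0, 0, 0, 0, -0.003, 0.2, 0, 0, 0, 0, 0, -0.003, -1, 0, 0, 0, 0, 0, -0.003, -1, 0, 0, 0, 0, 0, -0.003, -1, 0, 0, 0, 0, 0, -0.003, -1, 0, 0, 0, 0, 0, -0.003, -1, 0, 0, 0, 0, 0, -0.003, -1, 0, 0, 0, 0, 0, -0.003, -1, 0, 0, 0, 0, 0, -0.003, -1], squeeze=100)

```text
clock: 19.75
position: [0.5631, -0.3496, 0.0577]
ee_rot: [0.001, 0.879, 0.477, 0.0]
contact_force: [-0.1, -2.1, 3.4]
width: 0.008
gripper_force: 97.8
```

Call:
move_arm(steps=[0, 0, 0, 0, 0, 0.004, -1, 0, 0, 0, 0, 0, 0.012, -1, 0, 0, 0, 0, 0, 0.03, -1, 0, 0, 0, 0, 0, 0.055, -1, 0, 0, 0, 0, 0, 0.085, -1, 0, 0, 0, 0, 0, 0.115, -1, 0, 0, 0, 0, 0, 0.145, -1, 0, 0, 0, 0, 0, 0.165, -1, 0, 0, 0, 0, 0, 0.18, -1, 0, 0, 0, 0, 0, 0.185, -1])

```text
clock: 20.75
position: [0.5627, -0.349, 0.2435]
ee_rot: [0.0, 0.879, 0.477, 0.0]
contact_force: [-0.6, -0.8, -6.0]
width: 0.0076
gripper_force: 97.8
```

Run:
```python
from rig import manip
import pickle
i=manip.get_image('wrist');i=manip.get_image('wrist');s=manip.get_state();print(s['position'],s['ee_rot'],s['contact_force'],s['moment']);pickle.dump((i,s),open('w8.pkl','wb'))
import cv2,numpy as np
g=cv2.GaussianBlur(cv2.cvtColor(i['pixels'],cv2.COLOR_BGR2GRAY),(3,3),0)
for t in(60,90):
    c,_=cv2.findContours((g>t).astype(np.uint8),cv2.RETR_LIST,cv2.CHAIN_APPROX_SIMPLE)
    for k in c:
        a=cv2.contourArea(k)
        if 250<a<1200 or 8000<a<60000: print(t,round(a),np.round(cv2.minAreaRect(k)[0],1),np.round(cv2.minAreaRect(k)[1],1),cv2.approxPolyDP(k,3,True).reshape(-1,2).tolist() if a>8000 else '')
```

```text
[ 0.56239087 -0.34878892  0.24210466] [-2.99451420e-04  8.79111832e-01  4.76615446e-01 -1.17347239e-04] [ 0.58744749 -0.60870617 -6.22522602] [-0.00738069  0.00744765  0.00010277]
60 385 [144.  367.8] [12.9 38.7] 
60 387 [405.7 367.7] [39.3 13. ] 
60 316 [329.8 246.8] [19.1 19.8] 
60 302 [301.8 246.8] [19.1 19.8] 
60 300 [248. 247.] [19.8 19.8] 
60 316 [220.5 246.5] [19.8 19.8] 
60 342 [331.2 219.2] [20.5 21.2] 
60 336 [302.5 219. ] [21. 20.] 
60 332 [247.8 219.3] [19.8 20.5] 
60 286 [218.9 219. ] [19.8 18.8] 
60 577 [376.4 217.1] [44.4 24.1] 
60 896 [ 92.5 215.7] [69.4 33.7] 
60 355 [332.3 190.3] [20.5 21.2] 
60 363 [303. 190.] [21.2 21.2] 
60 342 [247. 190.] [22. 20.] 
60 316 [217.8 189.3] [19.8 19.1] 
60 334 [344.2 133.9] [25.9 17.4] 
90 594 [540. 380.] [30. 38.] 
90 349 [405.7 367.8] [38.2 12.1] 
90 350 [144.1 367.6] [12.3 37.9] 
90 376 [330.3 246.8] [21.2 21.9] 
90 370 [220.3 246.8] [21.2 21.9] 
90 402 [331.3 219.3] [21.9 22.6] 
90 396 [302.3 219.3] [21.9 22.6] 
90 390 [248.  219.5] [21.9 21.9] 
90 342 [219.2 219.2] [21.9 19.8] 
90 662 [383.5 216. ] [23. 52.] 
90 414 [332.5 190. ] [21.9 23.3] 
90 424 [302.8 190.3] [22.6 23.3] 
90 408 [247. 190.] [22.6 22.6] 
90 375 [217.5 189. ] [21.9 20.5] 
90 422 [347.3 135.3] [27.6 22.6]
```

Run:
```python
from h import *
np.set_printoptions(precision=4,suppress=True)
i,s=pickle.load(open('w8.pkl','rb'));R=Ro.from_quat(np.roll(s['ee_rot'],-1)).as_matrix();p=s['position']
print('tooly',np.degrees(np.arctan2(R[1,1],R[0,1])))
loc=lambda q,z:(R.T@(plane(i,q,p[2]+z)-p))
w=np.array([[loc(q,-.0287) for q in r] for r in([(332.4,190.1),(302.9,190.1),(247,190),(217.7,189.2)],[(331.3,219.3),(302.4,219.2),(247.9,219.4),(219,219.1)],[(330,246.8),(301.8,246.8),(248,247),(220.4,246.6)])])
print(w[...,:2]*1000);print('mid',w.mean(1)[:,:2]*1000)
g=cv2.cvtColor(i['pixels'],cv2.COLOR_BGR2GRAY);print(g[115:157:3,322:372:3])
h=loc((347,135),-.0447);print('hole tool',h*1000)
```

```text
tooly -33.07082784731058
[[[ 34.3172  25.919 ]
  [ 34.3361  12.7625]
  [ 34.4177 -12.1662]
  [ 34.8021 -25.215 ]]

 [[ 20.6397  26.0109]
  [ 20.7068  12.8131]
  [ 20.6469 -12.0732]
  [ 20.8098 -25.2639]]

 [[  7.1474  25.9781]
  [  7.1666  12.8045]
  [  7.1028 -12.3297]
  [  7.3224 -25.2157]]]
mid [[34.4683  0.3251]
 [20.7008  0.3717]
 [ 7.1848  0.3093]]
[[212 207 209 214 211 208 212 212 207 190 170 186 205 209 205 210 208]
 [211 208 208 213 210 207 210 186 131 194 196 156 135 172 205 208 208]
 [211 207 210 212 209 209 173  62  26 187 193 198 155 107 167 208 209]
 [212 208 210 214 207 189  62  39  37  86 198 199 200 112 140 193 209]
 [210 208 210 212 210 135  26  41  46  33 201 195 194 172  87 173 210]
 [210 208 210 212 213  89  23  20  35  37 162 199 194 174  82 163 210]
 [197 190 215 215 144  52  23  22  13  33  36 198 195 164  91 123 210]
 [110 105 169 110 109  64  16  21  19  20  18 190 200 108  91 126 211]
 [115 107 110 113 107  91  23  17  28  22  21  22 138  85  97 108 117]
 [110 109 112 113 108 109  69  16  10  28  23  67  89 100 104 112 114]
 [113 111 115 111 108 110 110  90  76  76  94  88 103 104 111 112 114]
 [112 109 115 115 104 115 111 110 107 105 106 108 109 108 112 110 115]
 [109 111 109 114 109 109 108 109 109 105 104 111 113 107 109 110 114]
 [113 109 113 114 107 110 110 109 105 107 111 112 109 107 111 111 110]]
hole tool [57.2008 34.311  44.6826]
```

Call:
move_arm(steps=[0, 0, 0.004, 0.001, 0.02, 0, -1, 0, 0, 0.014, 0.002, 0.06, 0, -1, 0, 0, 0.028, 0.004, 0.11, 0, -1, 0, 0, 0.042, 0.006, 0.16, 0, -1, 0, 0, 0.056, 0.008, 0.21, 0, -1, 0, 0, 0.066, 0.01, 0.26, 0, -1, 0, 0, 0.0725, 0.0115, 0.305, 0, -1, 0, 0, 0.073, 0.0125, 0.345, 0, -1, 0, 0, 0.073, 0.013, 0.372, 0, -1, 0, 0, 0.073, 0.013, 0.387, 0, -1])

```text
clock: 21.85
position: [0.574, 0.0412, 0.2408]
ee_rot: [-0.002, 0.747, 0.665, -0.001]
contact_force: [0.1, 0.1, -6.3]
width: 0.0079
gripper_force: 97.8
```

Call:
move_arm(steps=[0, 0, 0, 0, 0, -0.01, -1, 0, 0, 0, 0, 0, -0.02, -1, 0, 0, 0, 0, 0, -0.03, -1, 0, 0, 0, 0, 0, -0.035, -1, 0, 0, 0, 0, 0, -0.038, -1, 0, 0, 0, 0, 0, -0.038, -1, 0, 0, 0, 0, 0, -0.038, -1, 0, 0, 0, 0, 0, -0.038, -1, 0, 0, 0, 0, 0, -0.038, -1, 0, 0, 0, 0, 0, -0.038, -1])

```text
clock: 22.85
position: [0.5758, 0.0379, 0.2046]
ee_rot: [0.0, 0.748, 0.664, 0.0]
contact_force: [0.3, -1.4, -6.6]
width: 0.0079
gripper_force: 97.7
```

Run:
```python
from rig import manip
from h import *
np.set_printoptions(precision=4,suppress=True)
i=manip.get_image('wrist');S=manip.get_image('scene');D=manip.get_image('side');s=manip.get_state();print(s['position'],s['ee_rot'],s['contact_force'],s['moment']);pickle.dump((i,S,D,s),open('w9.pkl','wb'))
R=Ro.from_quat(np.roll(s['ee_rot'],-1)).as_matrix();print('tooly',np.degrees(np.arctan2(R[1,1],R[0,1])))
z=lambda a,k=4:cv2.resize(a,None,fx=k,fy=k,interpolation=cv2.INTER_CUBIC)
M=np.zeros((600,800,3),np.uint8)
M[:375,:500]=cv2.resize(i['pixels'],(500,375))
a=z(D['pixels'][175:240,240:313]);M[:260,505:505+292]=a
a=z(S['pixels'][205:260,260:335]);M[378:598,:300]=a
# wrist hole zoom
a=cv2.resize(i['pixels'][90:190,280:400],None,fx=2.2,fy=2.2,interpolation=cv2.INTER_CUBIC);M[378:598,310:574]=a
a=cv2.resize(i['pixels'][90:190,160:260],None,fx=2.2,fy=2.2,interpolation=cv2.INTER_CUBIC);M[378:598,578:798]=a
cv2.imwrite('pics/w9.png',cv2.convertScaleAbs(M,alpha=1.2))
```

```text
[0.5757 0.0379 0.2044] [0.0001 0.7477 0.664  0.0001] [ 0.7515  0.2143 -5.389 ] [ 0.0028  0.0105 -0.0351]
tooly -6.7879420692125665
```

View pics/w9.png

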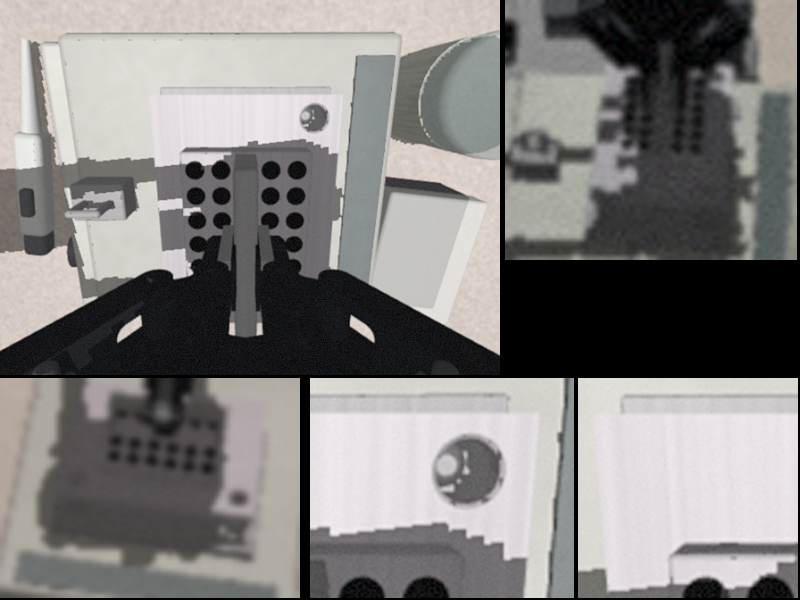

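The last picture shows the stage's +y pin tip (bright spot at crop (447,464)) inside the block's hole (circle centre (469,470)); compute the remaining offset.

Run:
```python
from h import *
np.set_printoptions(precision=4,suppress=True)
i,S,D,s=pickle.load(open('w9.pkl','rb'));p=s['position']
g=cv2.cvtColor(i['pixels'],cv2.COLOR_BGR2GRAY);x0,y0=325,105
roi=g[y0:y0+55,x0:x0+55]
# hole circle: region darker than flange
m=(cv2.GaussianBlur(roi,(3,3),0)<150).astype(np.uint8)
c=max(cv2.findContours(m,cv2.RETR_EXTERNAL,cv2.CHAIN_APPROX_NONE)[0],key=cv2.contourArea)
e=cv2.minEnclosingCircle(c);el=cv2.fitEllipse(cv2.convexHull(c));print('hole',e,el,g[129,342],g[131,352])
H=np.array(el[0])+[x0,y0]
# tip: bright blob inside
yy,xx=np.mgrid[:55,:55];ins=((xx-el[0][0])**2+(yy-el[0][1])**2<(el[1][0]/2-2)**2)
n,l,st,ce=cv2.connectedComponentsWithStats(((roi>155)&ins).astype(np.uint8));print(st,ce+[x0,y0])
k=1+np.argmax(st[1:,4]);T=ce[k]+[x0,y0]
a=plane(i,H,p[2]-.0447);b=plane(i,T,.135);print('hole',a,'tip',b,'move',b-a)
th=np.radians(-6.79);exp=p[:2]+[.036*np.cos(th)-.058*np.sin(th),.036*np.sin(th)+.058*np.cos(th)];print('hole from TCP',exp)
```

```text
hole ((27.13930320739746, 27.288557052612305), 16.813034057617188) ((26.88040542602539, 26.853042602539062), (31.7972412109375, 33.3809700012207), 42.47821807861328) 165 103
[[   0    0   55   55 2968]
 [  14   20    7    9   50]
 [  25   27    2    1    2]
 [  16   34    4    2    5]] [[352.1873 132.0364]
 [341.86   129.06  ]
 [350.5    132.    ]
 [342.8    139.8   ]]
hole [0.6186 0.092  0.1597] tip [0.6184 0.0918 0.135 ] move [-0.0002 -0.0002 -0.0247]
hole from TCP [0.6183 0.0913]
```

Aligned to about 0.3 mm. Lowering gently.

Call:
move_arm(steps=[0, 0, 0, -0.0002, -0.0002, -0.005, -1, 0, 0, 0, -0.0002, -0.0002, -0.01, -1, 0, 0, 0, -0.0002, -0.0002, -0.013, -1, 0, 0, 0, -0.0002, -0.0002, -0.016, -1, 0, 0, 0, -0.0002, -0.0002, -0.0185, -1, 0, 0, 0, -0.0002, -0.0002, -0.021, -1, 0, 0, 0, -0.0002, -0.0002, -0.023, -1, 0, 0, 0, -0.0002, -0.0002, -0.025, -1, 0, 0, 0, -0.0002, -0.0002, -0.027, -1, 0, 0, 0, -0.0002, -0.0002, -0.027, -1])

```text
clock: 24.0
position: [0.5753, 0.0377, 0.1769]
ee_rot: [-0.0, 0.748, 0.664, -0.0]
contact_force: [-0.5, 0.1, -6.0]
width: 0.0076
gripper_force: 97.7
```

Call:
move_arm(steps=[0, 0, 0, 0, 0, -0.001, -1, 0, 0, 0, 0, 0, -0.002, -1, 0, 0, 0, 0, 0, -0.003, -1, 0, 0, 0, 0, 0, -0.004, -1, 0, 0, 0, 0, 0, -0.0047, -1, 0, 0, 0, 0, 0, -0.0053, -1, 0, 0, 0, 0, 0, -0.0058, -1, 0, 0, 0, 0, 0, -0.0058, -1, 0, 0, 0, 0, 0, -0.0058, -1, 0, 0, 0, 0, 0, -0.0058, -1])

```text
clock: 25.0
position: [0.5756, 0.0377, 0.1717]
ee_rot: [0.0, 0.748, 0.664, 0.0]
contact_force: [-0.3, -0.2, -2.8]
width: 0.0085
gripper_force: 98.2
```

Call:
move_arm(steps=[0, 0, 0, 0, 0, -0.0005, -1, 0, 0, 0, 0, 0, -0.001, -1, 0, 0, 0, 0, 0, -0.001, -1, 0, 0, 0, 0, 0, -0.001, -0.8, 0, 0, 0, 0, 0, -0.001, -0.4, 0, 0, 0, 0, 0, -0.001, 0, 0, 0, 0, 0, 0, -0.001, 0.2, 0, 0, 0, 0, 0, -0.001, 0.2, 0, 0, 0, 0, 0, 0.005, 0.2, 0, 0, 0, 0, 0, 0.02, 0.2])

```text
clock: 26.0
position: [0.5746, 0.0377, 0.1906]
ee_rot: [-0.001, 0.748, 0.664, -0.001]
contact_force: [1.1, 0.6, -0.1]
width: 0.0512
gripper_force: 0.0
```

Call:
move_arm(steps=[0, 0, 0, 0, 0, 0.03, 0.2, 0, 0, 0, 0, 0, 0.06, 0.2, 0, 0, 0, 0, 0, 0.09, 0.2, 0, 0, 0, 0, 0, 0.105, 0.2, 0, 0, 0, 0, 0, 0.107, 0.2, 0, 0, 0, 0, -0.02, 0.107, 0.2, 0, 0, 0, 0, -0.05, 0.107, 0.2, 0, 0, 0, 0, -0.057, 0.107, 0.2, 0, 0, 0, 0, -0.057, 0.107, 0.2, 0, 0, 0, 0, -0.057, 0.107, 0.2])

```text
clock: 27.0
position: [0.5752, -0.0187, 0.2979]
ee_rot: [-0.001, 0.748, 0.664, 0.0]
contact_force: [-0.2, 0.5, -0.2]
width: 0.0511
gripper_force: 0.0
```

Run:
```python
from rig import manip
from h import *
np.set_printoptions(precision=4,suppress=True)
i=manip.get_image('wrist');s=manip.get_state();print(s['position'],s['contact_force'])
th=np.radians(-6.8);c,sn=np.cos(th),np.sin(th)
W=lambda x,y,z:np.array([.5757+x*c-y*sn,.0380+x*sn+y*c,z])
g=cv2.cvtColor(i['pixels'],cv2.COLOR_BGR2GRAY)
print('corners exp',[proj(i,W(x,y,.127)).round(1) for x,y in((-.05,-.07),(.05,-.07),(.05,.07),(-.05,.07))])
print('pins exp',[proj(i,W(.036,y,.135)).round(1) for y in(.058,-.058)])
for k in cv2.findContours((cv2.GaussianBlur(g,(3,3),0)>165).astype(np.uint8),cv2.RETR_LIST,cv2.CHAIN_APPROX_SIMPLE)[0]:
    if cv2.contourArea(k)>3000:print(cv2.contourArea(k),cv2.approxPolyDP(k,3,True).reshape(-1,2).tolist()[:14])
for y in(.058,-.058):
    u,v=proj(i,W(.036,y,.135)).astype(int);print(g[v-18:v+19:3,u-18:u+19:3])
```

```text
[ 0.5753 -0.0184  0.298 ] [-0.3799 -0.195   0.7677]
corners exp [array([210.2, 207.4]), array([325.8, 207.2]), array([332.9,  29.1]), array([200.6,  29.4])]
pins exp [array([315. ,  44.6]), array([310.9, 196. ])]
7033.5 [[201, 31], [208, 150], [217, 147], [214, 144], [218, 142], [215, 138], [219, 130], [223, 151], [221, 67], [256, 64], [260, 59], [271, 59], [276, 65], [311, 65]]
3310.5 [[141, 0], [144, 6], [137, 9], [144, 8], [152, 16], [149, 32], [167, 27], [166, 24], [171, 27], [167, 34], [158, 33], [159, 38], [150, 41], [149, 55]]
[[146 145 143 144 144 144 143 148 144 144 147 143 145]
 [166 163 167 166 165 166 165 167 167 165 167 163 167]
 [175 175 177 174 177 174 173 177 173 177 177 170 175]
 [174 175 178 176 179 164 151 170 175 178 177 173 175]
 [173 176 176 175 102  75  78  69 131 181 177 171 169]
 [176 176 177 147  73  89 136 119  71 156 178 169 170]
 [175 175 178 128  75  98 162 163  78 123 177 171 165]
 [176 177 178 114  74  87 154 132  71 126 174 170 165]
 [175 176 177 122  65  76  78  70  65 142 177 171 160]
 [174 174 176 173  64  60  65  58 128 177 175 171 159]
 [174 175 174 177 170 114  99 149 173 176 173 171 157]
 [175 174 174 175 178 174 176 180 174 177 172 171 158]
 [175 176 176 177 177 175 171 177 174 176 173 171 156]]
[[79 78 78 78 79 76 79 78 80 81 79 81 70]
 [80 83 82 83 82 80 81 75 82 81 81 87 66]
 [81 82 82 81 82 75 79 80 81 82 84 82 69]
 [78 83 78 80 70 58 60 54 76 79 80 81 67]
 [80 84 82 81 55 61 61 58 60 78 81 82 75]
 [83 85 77 77 56 61 66 68 57 78 80 81 71]
 [81 84 83 76 60 61 69 68 54 81 80 80 71]
 [80 81 82 81 75 54 55 56 78 75 80 81 72]
 [81 81 79 82 80 79 83 73 78 78 81 78 72]
 [74 80 81 80 84 76 76 77 79 79 81 80 69]
 [68 70 72 67 70 70 74 71 70 70 73 71 71]
 [83 82 83 83 79 87 81 80 79 80 82 81 82]
 [79 81 76 82 83 82 81 82 79 78 80 83 81]]
```

```bash
python3 -c "
from rig import manip
print(manip.sign_off())"
```

```text
the job is handed in; nothing more can be done
None
```

I handed the job in after about 27 s of robot time. The pin and lid lie in the tray and the tube block sits on the stage, with both locating pins showing through its holes; the hand-in returned no verdict.

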